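# Bring the tee round on the fittings carousel

### The job

Turn the fittings carousel on the van's bench, gently pushing the tabs on its rim with the fingertips, until the T-shaped fitting stands squarely in line with the flat arrow fixed at the carousel's foot; then draw the hand clear and leave it standing still there. Grasp and lift nothing, keep the fingers off the fittings and their bins, do not fling the carousel round, and leave everything else on the bench where it is.

Things in the scene. Friction and masses are not known exactly. Their poses are not given: they have to be found in the camera images.
- foot: fixed steel foot of the carousel. Origin: on the vertical turning axis, at bench height. A flat arrow, 5 thick, lies on the bench on the foot's -x side, 152 to 230 from the axis, pointing at the axis: from the axis, the arrow lies along the foot's -x axis. The foot is turned by up to 0.5 rad either way, arrow roughly towards the robot
- arrow_tip (a point): the tip of the flat arrow, 152 from the turning axis, 5 above the bench, the same point in the foot's frame always
- carousel: grey disc, diameter 230, top 30 high, turning either way about z through its origin (bench height, as the foot's). Six tabs stand out from the rim to 155 from the axis, 12 thick along the rim, at heights 14 to 50, at 30, 90, .. 330 degrees from its x axis, midway between bins; a fingertip lowered outside the disc pushes a tab along. 1 to 2 N turns it; friction stops it when the push stops
- bins: six blue open bins fixed on the disc, turning with it: 38 square, walls 3 thick, tops 48 above the bench, centres 75 from the axis at 0, 60, .. 300 degrees from the carousel's x axis. Origin on the axis, at the disc's top. Each holds one fitting, standing 33 above the bench, in varying order; no fitting's top is over 80 above the bench
- cap: end cap: short domed cylinder, diameter 28, 28 tall. Origin: centre of its underside. Loose in a bin
- tee: the T-shaped pipe fitting: upright stem, diameter 28, carrying a level bar, diameter 28 and 60 long, like a letter T; 46 tall in all. Origin: centre of the stem's underside; z up; the bar lies along x (at any yaw). Stands loose in one of the bins, with about 2 mm of play
- elbow: elbow: upright stem, diameter 28, with one level arm reaching 28 to its +x side only; 46 tall. Origin: centre of the stem's underside. Loose in a bin
- coupling: straight coupling: plain upright cylinder, diameter 28, 44 tall. Origin: centre of its underside. Loose in a bin
- reducer: reducer: upright, stepping from diameter 28 to a neck of diameter 17; 44 tall. Origin: centre of its underside. Loose in a bin
- plug: plug: cylinder, diameter 28, with a 16 square head; 38 tall. Origin: centre of its underside. Loose in a bin
- can: closed tin, diameter 72, 95 tall; bystander. Origin: centre of its underside
- tape: roll of tape lying flat, outer diameter 96, 24 tall; bystander. Origin: centre of its underside
- wrench: wrench lying flat along its x, 200 long; bystander. Origin near its middle, underside
- pipe_offcut: short piece of white pipe standing on end, diameter 42, 80 tall; bystander. Origin: centre of its underside
- carton: cardboard box 120 x 90 x 70 tall; bystander. Origin: centre of its underside
- tub: open white plastic bowl, diameter 100, 60 tall; bystander. Origin: centre of its underside

How it is judged:
At the end, for the whole second after the job is handed in: The tee stands upright in its bin on the arrow's side of the axis, within 11 mm sideways of the line from the axis to the arrow; the carousel is at rest (under 0.05 rad/s); all six fittings still stand in the bins (62 to 88 mm from the axis, underside less than 43 mm above the bench) (x of tee in the frame of foot below -0.055 m and y of tee in the frame of foot between -0.011 and 0.011 m and angular speed of carousel below 0.05 rad/s and angle between tee's own z axis and vertical below 0.25 rad and horizontal distance between cap and carousel between 0.062 and 0.088 m and height (world z) of each of cap, tee, elbow, coupling, reducer, plug below 0.043 m and horizontal distance between tee and carousel between 0.062 and 0.088 m and horizontal distance between elbow and carousel between 0.062 and 0.088 m and horizontal distance between coupling and carousel between 0.062 and 0.088 m and horizontal distance between reducer and carousel between 0.062 and 0.088 m and horizontal distance between plug and carousel between 0.062 and 0.088 m); the robot touches nothing.
It fails at once if a fitting is lifted out of its bin (height (world z) of any of cap, tee, elbow, coupling, reducer, plug above 0.05 m).
It fails at once if the fingers push on a fitting or on the bins instead of the rim (contact force between the fingers and cap above 2 N or contact force between the fingers and tee above 2 N or contact force between the fingers and elbow above 2 N or contact force between the fingers and coupling above 2 N or contact force between the fingers and reducer above 2 N or contact force between the fingers and plug above 2 N or contact force between the fingers and bins above 2 N).
It fails at once if the carousel is pushed roughly: over 40 N (contact force between the fingers and carousel above 40 N).
It fails at once if the carousel is flung round, faster than 2.5 rad/s (angular speed of carousel above 2.5 rad/s).
It fails at once if a bystander on the bench is moved by more than 30 mm or lifted (distance of any of can, tape, wrench, pipe_offcut, carton, tub from where it was at the start of the episode above 0.03 m).
It also fails if it takes over 64 s, if anything falls off the work surface, if the arm or the gripper's body presses on something with over 40 N, if the wrist force passes 120 N, or if a joint passes its speed limit or range.

### The arm

A 7-joint arm with a two-finger parallel gripper is mounted at the origin on the work surface. World frame = base frame: x ahead of the robot, y to its left, z up, the work surface at z = 0. Lengths are in m, angles in rad, forces in N, time in s.
With the tool pointing down it reaches from about 0.35 to 0.9 m from the base axis. Payload 8.1 kg.
Tool frame: the origin (TCP) lies at the centre of the arm's flange, where the gripper is bolted on; the fingertips stand 178 mm ahead of it and the grasp point (between the pads) lies 159 mm ahead of it (r.tcp_to_tips is the distance from the TCP to the fingertips, in m); z points along the fingers, y is the direction in which the jaws open and shut (so a half turn about z gives the same grasp; the last joint's range is limited). The gripper opens to 92 mm and grips with 3 to 60 N. Pads are 19 mm wide; open, the fingers measure 130 mm over their backs; the gripper's body (75 mm by 190 mm) begins 47 mm behind the grasp point.
Start: joints at [-1.301, 0.434, 0.025, 1.573, -0.012, 1.134, -0.075], TCP at [0.228, 0.582, 0.405] pointing down, gripper open.
Joint ranges: [-2.62, 2.62], [-0.44, 2.09], [-1.27, 1.32], [0.08, 2.57], [-1.32, 4.46], [0.12, 2], [-2.74, 2.74]. Speed limits (rad/s): [2.22, 2.22, 3.01, 3.01, 3.14, 3.14, 3.14].

### API

Orientations are given as a 3x3 rotation matrix whose columns are the frame's x, y, z axes.
In Python, from station import sensors, viewer, r gives the robot as it stands. The module is installed in compiled form; this text tells all that it offers.
- The arm moves only by the tool servo_tool, never from a script. Its argument "rows" is a list of rows, each a list of 7 numbers: the shift along the tool's x, y, z in mm, then the turn, a rotation vector about the tool's x, y, z in degrees, then the opening in per cent of the stroke, from 0 (shut) to 100 (fully open). In form: [[dx, dy, dz, ax, ay, az, hand], ...]. A call has 1 to 20 rows; each row shifts and turns the commanded pose from where the row before left it, along the tool's axes as they then stand; what a row does not reach is not made up. A row lasts 1/8 s, in which the tool goes at most 62.5 mm and 10.7 degrees, less where a joint would pass 70% of its speed; a pose out of reach is approached as far as the arm can. A call with a gripper value outside its range is refused whole. The fingers move at their own pace and stop on an object; "newtons" is the grip in N (left out, the last holds). Time passes only in rows, so rows that do not move let the fingers close. It gives the time, the measured TCP pose, the force and the opening at its end, in the units of the state.
- sensors.state(): the state, without advancing time (a new reading comes with each control period).
- viewer.capture(name): name is "scene" or "top" or "wrist"; returns the picture (400x640x3 uint8, red, green, blue); there is no depth.
- viewer.get_calibration(name): a dict with "fx", "fy", "cx", "cy" (pixels), "D" ([k1, k2, p1, p2, k3] as OpenCV has them; the pictures are not rectified), "origin" and "attitude" of the camera in the world. Camera axes: x right, y up, looking along -z (the intrinsics and any distortion apply to the point x, -y, -z); pixel columns grow to the right and rows downward; lengths in m; the calibration is good to about 2 mm. A picture is of the moment at which its call begins: read the wrist's pose just before it. get_calibration takes no time and is no camera call; for the wrist camera it gives the pose at the moment of the call.
- r.finish_job(): hands the job in, once; it reports no verdict.
The state is a dict: "clock": time; "joint_positions": joint angles; "joint_velocities": joint speeds; "joint_efforts": joint torques, N m; "tcp_pos": TCP position; "orientation": TCP orientation; "force": force on the tool from outside, world axes, zero at the start; "ft_torque": the same for the moment, N m; "finger_gap": finger opening in m.
Only numpy, scipy, OpenCV 4.12 (cv2) and the standard library are available. Lean on these libraries where they do the work, as an engineer would, in place of code of your own. Each camera call takes 0.05 s, during which the arm holds its last target. There are 200 camera calls.

## Working session

There is one attempt and no reset: what is moved stays moved. The work goes in short steps, Python scripts to look and compute and a tool call to move; the robot and the scene stay as the last step left them, time stands still between calls to the robot, and variables do not carry over. Pictures are saved under pics/ and viewed, about 8 in all and at most 12, crops included, and the job is handed in when it is done.

Besides the shell and the picture viewer there is one more tool, called after "Call:" as name(argument=value, ...) on one line, values as JSON. servo_tool: Moves the arm, as the interface text tells. Its arguments: {"type":"object","properties":{"rows":{"type":"array","items":{"type":"array","items":{"type":"number"}}},"newtons":{"type":"number"}},"required":["rows"]}

```bash
mkdir -p pics; cat > h.py <<'E'
import numpy as np,cv2
from station import sensors,viewer,r
def cal(n):
    c=viewer.get_calibration(n);K=np.array([[c["fx"],0,c["cx"]],[0,c["fy"],c["cy"]],[0,0,1.]])
    return K,np.array(c["D"],float),np.array(c["origin"]),np.array(c["attitude"])
def ray(c,uv,z):
    K,D,o,R=c
    p=cv2.undistortPoints(np.array(uv,float).reshape(-1,1,2),K,D).reshape(-1,2)
    d=np.c_[p[:,0],-p[:,1],-np.ones(len(p))]@R.T
    return o+d*((z-o[2])/d[:,2])[:,None]
def proj(c,P):
    K,D,o,R=c;q=(np.atleast_2d(P)-o)@R*[1,-1,-1]
    return cv2.projectPoints(q,np.zeros(3),np.zeros(3),K,D)[0].reshape(-1,2)
def grab(n,f):
    im=viewer.capture(n);cv2.imwrite(f"pics/{f}.png",im[:,:,::-1]);return im
E
python3 - <<'E'
from h import *
s=sensors.state();print({k:np.round(v,3).tolist() for k,v in s.items()},r.tcp_to_tips)
a=grab("top","top0");b=grab("scene","sc0")
for n in("top","scene","wrist"):print(n,[np.round(x,3).tolist() for x in cal(n)])
E
```

```text
{'clock': 0.0, 'joint_positions': [-1.301, 0.435, 0.025, 1.574, -0.012, 1.134, -0.075], 'joint_velocities': [0.0, -0.001, -0.001, -0.002, -0.0, -0.001, -0.001], 'joint_efforts': [-0.001, -66.786, 0.985, -31.446, -0.061, 0.043, 0.0], 'tcp_pos': [0.228, 0.582, 0.404], 'orientation': [[-0.931, 0.364, -0.0], [0.364, 0.931, -0.002], [-0.0, -0.002, -1.0]], 'force': [0.302, 1.241, 0.675], 'ft_torque': [0.009, 0.004, 0.036], 'finger_gap': 0.092} 0.178
top [[[435.679, 0.0, 315.748], [0.0, 435.679, 196.471], [0.0, 0.0, 1.0]], [0.025, 0.0, 0.0, 0.0, 0.0], [0.271, 0.02, 1.227], [[0.006, 0.984, -0.177], [-1.0, 0.005, -0.002], [-0.001, 0.177, 0.984]]]
scene [[[440.345, 0.0, 312.94], [0.0, 440.345, 196.449], [0.0, 0.0, 1.0]], [-0.065, 0.0, 0.0, 0.0, 0.0], [1.34, 0.065, 1.287], [[-0.048, -0.817, 0.575], [0.999, -0.039, 0.029], [-0.001, 0.575, 0.818]]]
wrist [[[290.426, 0.0, 318.747], [0.0, 290.426, 194.773], [0.0, 0.0, 1.0]], [0.002, 0.0, 0.0, 0.0, 0.0], [0.154, 0.609, 0.385], [[0.365, -0.89, -0.272], [0.931, 0.348, 0.108], [-0.001, -0.293, 0.956]]]
```

View pics/top0.png

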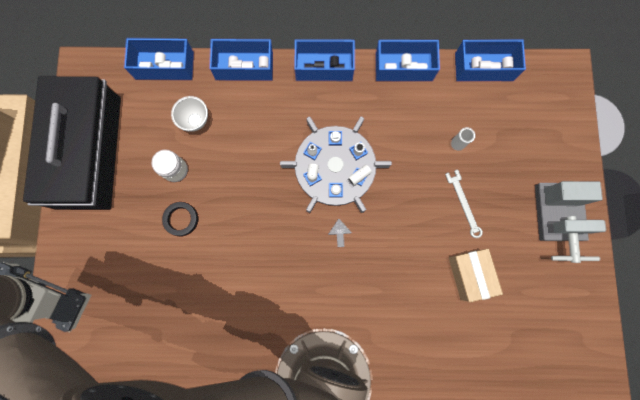

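View pics/sc0.png

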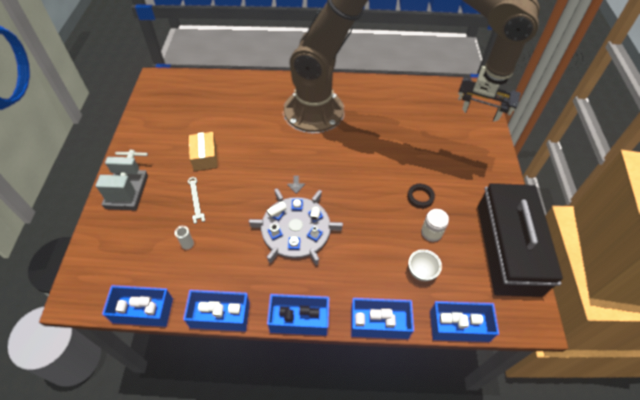

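The top view shows the carousel at about (335,165) and the arrow at about (340,230). The tee is probably the long white piece at (360,176), but (312,171) could be it instead. I'll enlarge to check.

```bash
python3 - <<'E'
from h import *
a=cv2.imread("pics/top0.png");b=cv2.imread("pics/sc0.png")
A=cv2.resize(a[110:255,275:400],None,fx=3.9,fy=3.9,interpolation=cv2.INTER_CUBIC)[:560,:400]
A=cv2.resize(a[110:255,275:400],(480,557),interpolation=cv2.INTER_CUBIC)
B=cv2.resize(b[170:265,245:345],(320,304),interpolation=cv2.INTER_CUBIC)
o=np.zeros((557,800,3),np.uint8);o[:,:480]=A;o[:304,480:]=B;cv2.imwrite("pics/crop0.png",o)
c=cal("top")
# rim tabs: grey; arrow mask at z=.005
hsv=cv2.cvtColor(a,cv2.COLOR_BGR2HSV)
m=((hsv[...,1]<50)&(hsv[...,2]>70)).astype(np.uint8)
n,l,st,ce=cv2.connectedComponentsWithStats(m[100:260,270:400])
for i in range(1,n):
    if st[i,4]>40:print(st[i]+[270,100,0,0,0],ce[i]+[270,100])
hub=ray(c,[[335.5,164.5]],.035);print("hub",hub)
for uv in[[340,220],[340,246]]:print(ray(c,[uv],.005))
for uv in[[360.5,176],[312,171]]:print(ray(c,[uv],.07))
E
```

```text
[ 280  117  112   96 4858] [335.71963771 165.18464389]
[308 144   9  12  85] [312.02352941 149.64705882]
[331 184  10  11  83] [335.55421687 189.14457831]
[329 219  22  28 280] [339.35714286 231.85357143]
hub [[ 0.57711515 -0.03211275  0.035     ]]
[[ 0.42361624 -0.04576033  0.005     ]]
[[ 0.3505872  -0.04544116  0.005     ]]
[[ 0.53627852 -0.09849567  0.07      ]]
[[0.54954721 0.0335454  0.07      ]]
```

View pics/crop0.png

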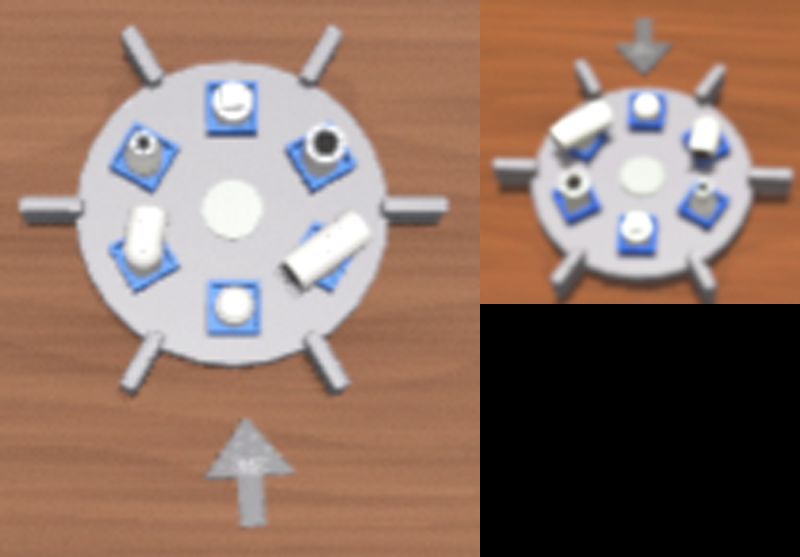

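The enlarged view confirms the tee at lower right, world bearing about -120°. The arrow is at about -175°, so the carousel has to turn about 55° clockwise. I'll straddle the right-hand tab (at -90°) with part-closed jaws. First I'll move over the carousel for a closer look.

Call:
servo_tool(rows=[[0, 0, 0, 0, 0, 9.8, 43], [0, 0, 0, 0, 0, 9.8, 43], [0, 0, 0, 0, 0, 9.8, 43], [0, 0, 0, 0, 0, 9.8, 43], [0, 0, 0, 0, 0, 9.8, 43], [0, 0, 0, 0, 0, 9.8, 43], [0, 0, 0, 0, 0, 9.8, 43], [-45, 22.5, 0, 0, 0, 0, 43], [-45, 22.5, 0, 0, 0, 0, 43], [-45, 22.5, 0, 0, 0, 0, 43], [-45, 22.5, 0, 0, 0, 0, 43], [-45, 22.5, 0, 0, 0, 0, 43], [-45, 22.5, 0, 0, 0, 0, 43], [-45, 22.5, 0, 0, 0, 0, 43], [-45, 22.5, 0, 0, 0, 0, 43], [-45, 22.5, 0, 0, 0, 0, 43], [-45, 22.5, 0, 0, 0, 0, 43], [-45, 22.5, 0, 0, 0, 0, 43], [-45, 22.5, 0, 0, 0, 0, 43], [-42, 22, 0, 0, 0, 0, 43]])

```text
clock: 2.6
tcp_pos: [0.5204, -0.0013, 0.4046]
orientation: [[-0.001, 1.0, -0.0], [1.0, 0.001, 0.0], [0.0, -0.0, -1.0]]
force: [0.8, -0.3, 0.2]
finger_gap: 0.0393
```

Call:
servo_tool(rows=[[0, 0, 0, 0, 0, 0, 43], [0, 0, 0, 0, 0, 0, 43]])

```text
clock: 2.85
tcp_pos: [0.5197, 0.0007, 0.4043]
orientation: [[-0.0, 1.0, -0.001], [1.0, 0.0, 0.0], [0.0, -0.001, -1.0]]
force: [0.5, 1.6, -0.6]
finger_gap: 0.0394
```

```bash
python3 - <<'E'
from h import *
s=sensors.state();print(np.round(s["tcp_pos"],4),np.round(s["orientation"],3),s["finger_gap"],s["joint_positions"])
grab("wrist","w0")
E
```

```text
[0.5197 0.0007 0.4043] [[-0.     1.    -0.001]
 [ 1.     0.     0.   ]
 [ 0.    -0.001 -1.   ]] 0.03936612579910587 [-0.5785266   0.28524853  0.60670198  1.86354151 -0.18626127  1.05027387
  0.10308828]
```

View pics/w0.png

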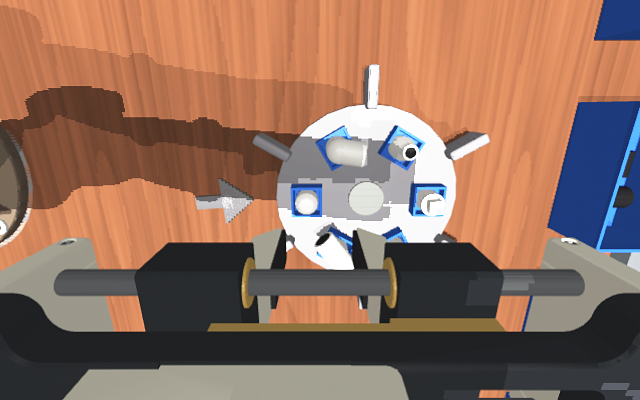

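In the wrist view the hub is at (366,198), the arrow tip at (254,199) and its tail at (197,202). The tee shows at (325,243), partly hidden by the fingers. Now to compute positions.

```bash
python3 - <<'E'
from h import *
c=cal("wrist");t=cal("top")
print("w hub",ray(c,[[366,198]],.03),ray(c,[[366,198]],.05))
print("w rim mid",ray(c,[[277,198],[456,198]],.03).round(4))
print("w rim top",ray(c,[[367,104]],.03).round(4))
print("w arrow",ray(c,[[254,199],[197,202.5]],.005).round(4))
print("w tab up tip (top z .05)",ray(c,[[373.5,66]],.05).round(4), "bin near arrow",ray(c,[[306,201]],.045).round(4))
f=lambda u,v:[275+u/3.84,110+v/3.84]
print("t hub",ray(t,[f(232,209)],.03).round(4))
tabs=ray(t,[f(447,206),f(20,206),f(129,29),f(336,30),f(126,385),f(342,385)],.05);print("t tabs",tabs.round(4),tabs.mean(0))
print("t arrow",ray(t,[f(247,418),f(253,525)],.005).round(4))
E
```

```text
w hub [[ 0.58042606 -0.03352213  0.03      ]] [[ 0.57701916 -0.02718335  0.05      ]]
w rim mid [[ 0.4662 -0.0337  0.03  ]
 [ 0.6958 -0.0333  0.03  ]]
w rim top [[0.5759 0.0816 0.03  ]]
w arrow [[ 0.4308 -0.0432  0.005 ]
 [ 0.3518 -0.0484  0.005 ]]
w tab up tip (top z .05) [[0.5778 0.1199 0.05  ]] bin near arrow [[ 0.5041 -0.0328  0.045 ]]
t hub [[ 0.5786 -0.0321  0.03  ]]
t tabs [[ 0.5765 -0.1868  0.05  ]
 [ 0.5749  0.1224  0.05  ]
 [ 0.7098  0.0445  0.05  ]
 [ 0.7098 -0.1082  0.05  ]
 [ 0.4443  0.0444  0.05  ]
 [ 0.4451 -0.1091  0.05  ]] [ 0.57673218 -0.03213006  0.05      ]
t arrow [[ 0.4269 -0.0439  0.005 ]
 [ 0.3486 -0.0479  0.005 ]]
```

The axis is at about (0.579, -0.0325) and the arrow bears -176°. The right tab is at about -89.7° and the tee bin at about -119.7°, so the turn needed is about -56.3°. Next I straddle the right tab at r=140.

Call:
servo_tool(rows=[[-34.6, 11.8, 0, 0, 0, 0, 43], [-34.6, 11.8, 0, 0, 0, 0, 43], [-34.6, 11.8, 0, 0, 0, 0, 43], [-34.6, 11.8, 0, 0, 0, 0, 43], [-34.6, 11.8, 0, 0, 0, 0, 43], [0, 0, 35, 0, 0, 0, 43], [0, 0, 35, 0, 0, 0, 43], [0, 0, 35, 0, 0, 0, 43], [0, 0, 25, 0, 0, 0, 43], [0, 0, 16, 0, 0, 0, 43], [0, 0, 0, 0, 0, 0, 43]])

```text
clock: 4.28
tcp_pos: [0.579, -0.1717, 0.2579]
orientation: [[-0.002, 1.0, -0.002], [1.0, 0.002, 0.001], [0.001, -0.002, -1.0]]
force: [-0.4, -0.1, -0.1]
finger_gap: 0.0392
```

```bash
python3 - <<'E'
from h import *
s=sensors.state();print(np.round(s["tcp_pos"],4),s["force"])
w=grab("wrist","w1");t=grab("scene","s1")
T=cv2.resize(t[165:285,230:370],(700,600),interpolation=cv2.INTER_CUBIC)
cv2.imwrite("pics/c1.png",np.vstack([w[150:,:,::-1],cv2.resize(t[140:290,180:420],(640,350),interpolation=cv2.INTER_CUBIC)[:,:,::-1]]))
E
```

```text
[ 0.579  -0.1717  0.2579] [-0.41433553 -0.08458141 -0.14872384]
```

View pics/c1.png

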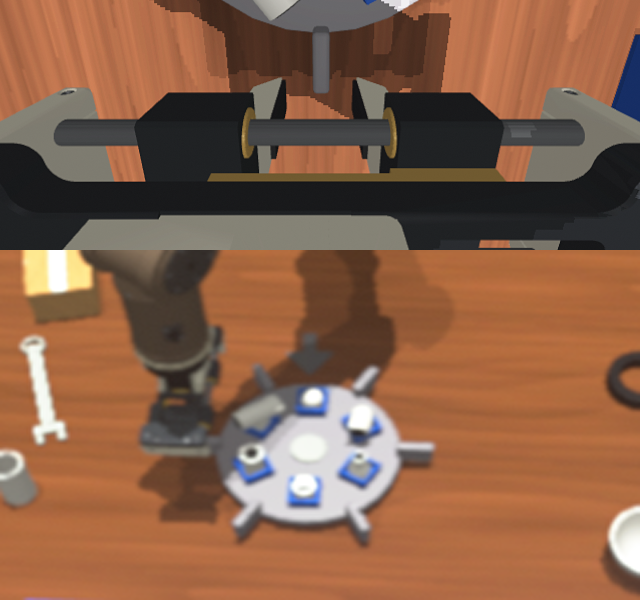

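The tab at (321,60 in the crop) is centred between the fingers. I'll lower, then push along the arc.

Call:
servo_tool(rows=[[0, 0, 15, 0, 0, 0, 43], [0, 0, 15, 0, 0, 0, 43], [0, 0, 12, 0, 0, 0, 43], [0, 0, 10, 0, 0, 0, 43], [0, 0, 0, 0, 0, 0, 43]])

```text
clock: 5.0
tcp_pos: [0.5788, -0.1727, 0.2057]
orientation: [[-0.0, 1.0, -0.002], [1.0, 0.0, 0.0], [0.0, -0.002, -1.0]]
force: [-0.2, 0.2, 0.0]
finger_gap: 0.0394
```

Call:
servo_tool(rows=[[0.1, -4.9, 0, 0, 0, 2, 43], [0.1, -4.9, 0, 0, 0, 2, 43], [0.1, -4.9, 0, 0, 0, 2, 43], [0.1, -4.9, 0, 0, 0, 2, 43], [0.1, -4.9, 0, 0, 0, 2, 43], [0.1, -4.9, 0, 0, 0, 2, 43], [0.1, -4.9, 0, 0, 0, 2, 43], [0.1, -4.9, 0, 0, 0, 2, 43], [0.1, -4.9, 0, 0, 0, 2, 43], [0.1, -4.9, 0, 0, 0, 2, 43]])

```text
clock: 6.25
tcp_pos: [0.5308, -0.164, 0.2067]
orientation: [[0.344, 0.939, 0.0], [0.939, -0.344, 0.0], [0.0, 0.0, -1.0]]
force: [0.6, 1.4, 0.2]
finger_gap: 0.0395
```

```bash
cat > chk.py <<'E'
from h import *
s=sensors.state();d=s["tcp_pos"]-np.array([.579,-.0325,0]);o=s["orientation"]
print(s["clock"],np.round(s["tcp_pos"],4),np.round(s["force"],1),"r",np.hypot(*d[:2]),"ang",np.degrees(np.arctan2(d[1],d[0])),"tooly",np.degrees(np.arctan2(o[1][1],o[0][1])))
E
python3 chk.py
```

```text
6.25 [ 0.5308 -0.164   0.2067] [0.6 1.4 0.2] r 0.14007044879118177 ang -110.11430273830263 tooly -20.095684826155214
```

Call:
servo_tool(rows=[[0.1, -4.9, 0, 0, 0, 2, 43], [0.1, -4.9, 0, 0, 0, 2, 43], [0.1, -4.9, 0, 0, 0, 2, 43], [0.1, -4.9, 0, 0, 0, 2, 43], [0.1, -4.9, 0, 0, 0, 2, 43], [0.1, -4.9, 0, 0, 0, 2, 43], [0.1, -4.9, 0, 0, 0, 2, 43], [0.1, -4.9, 0, 0, 0, 2, 43], [0.1, -4.9, 0, 0, 0, 2, 43], [0.1, -4.9, 0, 0, 0, 2, 43], [0.1, -4.9, 0, 0, 0, 2, 43], [0.1, -4.9, 0, 0, 0, 2, 43], [0.1, -4.9, 0, 0, 0, 2, 43], [0.1, -4.9, 0, 0, 0, 2, 43], [0.1, -4.9, 0, 0, 0, 2, 43], [0.1, -4.9, 0, 0, 0, 2, 43], [0.1, -4.9, 0, 0, 0, 2, 43], [0, -2.4, 0, 0, 0, 1, 43], [0, -2.4, 0, 0, 0, 1, 43], [0, 0, 0, 0, 0, 0, 43]])

```text
clock: 8.75
tcp_pos: [0.4628, -0.1104, 0.2067]
orientation: [[0.829, 0.56, -0.0], [0.56, -0.829, 0.0], [-0.0, -0.0, -1.0]]
force: [-0.2, 0.6, 0.3]
finger_gap: 0.0396
```

```bash
python3 chk.py; python3 - <<'E'
from h import *
t=grab("top","t2");s=grab("scene","s2");f=cv2.INTER_CUBIC
cv2.imwrite("pics/c2.png",np.hstack([cv2.resize(t[110:255,275:400],(480,557),interpolation=f),cv2.resize(s[160:270,240:340],(320,352),interpolation=f).copy() if 0 else cv2.resize(s[160:334,245:345],(320,557),interpolation=f)])[:,:,::-1])
E
```

```text
8.75 [ 0.4628 -0.1104  0.2067] [-0.2  0.6  0.3] r 0.13988753422945252 ang -146.15233407590767 tooly -55.96229948462352
```

View pics/c2.png

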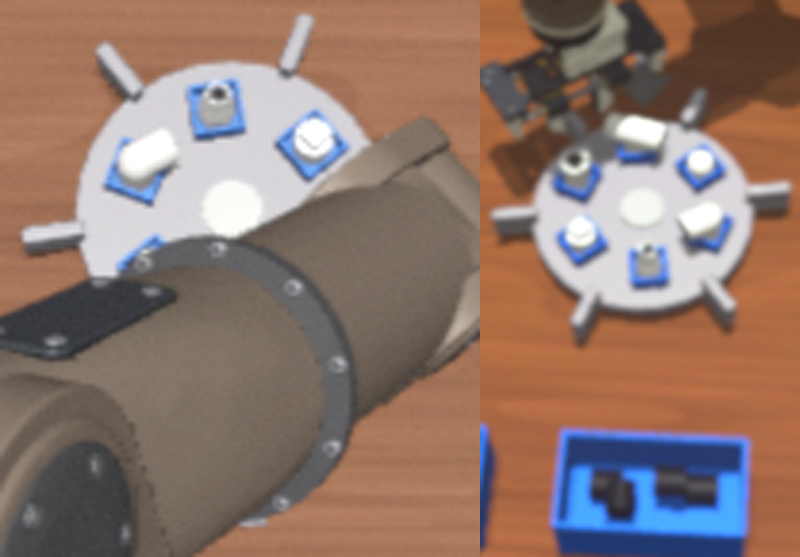

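The tee is now at the near side, just short of the arrow; the left tab tip is at crop (25,240). I'll compute the carousel's angle from the visible tabs.

```bash
python3 - <<'E'
from h import *
t=cal("top");f=lambda u,v:[275+u/3.84,110+v/3.84]
for q in ([(25,240),(103,50),(305,18)],[(447,206),(20,206),(129,29),(336,30),(126,385),(342,385)]):
    p=ray(t,[f(*x) for x in q],.05)[:,:2]-[.5775,-.0323];print(np.degrees(np.arctan2(p[:,1],p[:,0])).round(1)%60)
E
```

```text
[40.5 39.6 39.4]
[29.6 31.  30.1 30.2 30.1 30.1]
```

Turned 50.3° so far, as predicted. It needs 6° more, then back off to centre and lift.

Call:
servo_tool(rows=[[0.1, -3.7, 0, 0, 0, 1.5, 43], [0.1, -3.7, 0, 0, 0, 1.5, 43], [0.1, -3.7, 0, 0, 0, 1.5, 43], [0, -2.4, 0, 0, 0, 1, 43], [0, -1.2, 0, 0, 0, 0.5, 43], [0, 0, 0, 0, 0, 0, 43], [0, 0, 0, 0, 0, 0, 43], [0, 4.5, 0, 0, 0, 0, 43], [0, 4.5, 0, 0, 0, 0, 43], [0, 4.5, 0, 0, 0, 0, 43], [0, 0, 0, 0, 0, 0, 43], [0, 0, -10, 0, 0, 0, 43], [0, 0, -20, 0, 0, 0, 43], [0, 0, -30, 0, 0, 0, 43], [0, 0, -40, 0, 0, 0, 43], [0, 0, -50, 0, 0, 0, 43], [0, 0, -50, 0, 0, 0, 43]])

```text
clock: 10.98
tcp_pos: [0.4612, -0.1101, 0.4085]
orientation: [[0.883, 0.469, -0.001], [0.469, -0.883, 0.0], [-0.001, -0.0, -1.0]]
force: [1.3, 1.3, 1.1]
finger_gap: 0.0393
```

Call:
servo_tool(rows=[[-40, 0, 0, 0, 0, 0, 43], [-50, 0, 0, 0, 0, 0, 43], [-50, 0, 0, 0, 0, 0, 43], [-50, 0, 0, 0, 0, 0, 43], [-30, 0, 0, 0, 0, 0, 43], [0, 0, 0, 0, 0, 0, 43]])

```text
clock: 11.72
tcp_pos: [0.2689, -0.2125, 0.4068]
orientation: [[0.884, 0.467, -0.0], [0.467, -0.884, 0.005], [0.002, -0.004, -1.0]]
force: [1.0, 0.3, 0.8]
finger_gap: 0.0394
```

```bash
python3 chk.py; python3 - <<'E'
from h import *
t=grab("top","t3");s=grab("scene","s3");f=cv2.INTER_CUBIC
cv2.imwrite("pics/c3.png",np.hstack([cv2.resize(t[110:255,275:400],(480,557),interpolation=f),cv2.resize(s[160:334,245:345],(320,557),interpolation=f)])[:,:,::-1])
E
```

```text
11.725 [ 0.2689 -0.2125  0.4068] [1.  0.3 0.8] r 0.3585592125825037 ang -149.8702912049903 tooly -62.13461958197482
```

View pics/c3.png

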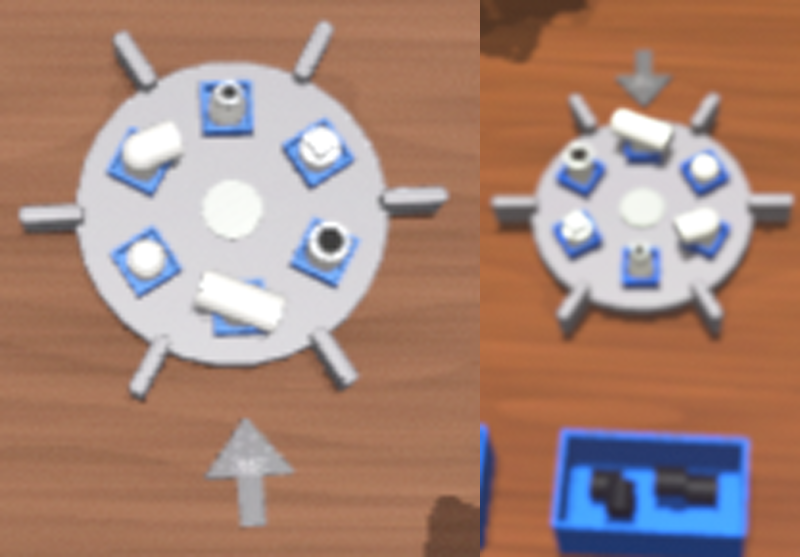

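The tee at crop (239,300) lies in line with the hub (232,209) and the arrow tip (247,418). I'll check that numerically.

```bash
python3 - <<'E'
from h import *
t=cal("top");f=lambda u,v:[275+u/3.84,110+v/3.84]
ax=np.array([.5780,-.0324])
q=[(20,217),(447,193),(120,37),(325,26),(138,393),(347,381)]
p=ray(t,[f(*x) for x in q],.05)[:,:2]-[.5775,-.0323];print((np.degrees(np.arctan2(p[:,1],p[:,0]))%60).round(1))
e=ray(t,[f(239.5,300)],.072)[0,:2]-ax
for a in ray(t,[f(247,418),f(253,525)],.005)[:,:2]:
    u=(a-ax)/np.linalg.norm(a-ax);print("along",e@u,"side",u[0]*e[1]-u[1]*e[0],"arrow ang",np.degrees(np.arctan2(u[1],u[0])))
E
```

```text
[34.  33.2 33.5 33.4 33.9 31.8]
along 0.07609602790533136 side -0.0027707506291875733 arrow ang -175.6627959230434
along 0.07611623058352561 side -0.002145218817201276 arrow ang -176.13371897968497
```

The bin is about 1° off the arrow and the tee is 2–3 mm to the side, against 11 mm allowed. The hand is clear, so I'm handing in.

```bash
python3 -c "
from station import r;print(r.finish_job())"
```

```text
the job is handed in; nothing more can be done
None
```

The T-shaped fitting now stands in line with the arrow, and the job is handed in; no verdict was reported. I straddled the right-hand tab with part-closed fingers and pushed the carousel about 57° clockwise, at roughly 0.3 rad/s. Then I backed off the tab, lifted straight up and drew the hand clear.

- **Alignment:** in the last top view the tee is about 76 mm from the axis on the arrow's side. It sits about 2–3 mm sideways of the arrow line, and 11 mm is allowed. The visible tabs put the tee's bin within about 1° of the arrow. One tab reading (31.8°, against 33.2–34.0° for the others) was a little off.
- **Fittings:** all six still stood in their bins in that view.
- **Forces and time:** the force readings between moves stayed under about 2 N. The clock stood at about 12 s when I handed in.
- **Not checked:** I did not measure the bystanders again after the push, though the hand's path stayed well away from them. I judged the carousel at rest from its friction and the roughly 2.5 s since the last push, not from two pictures.

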